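Sort the bench after setting up cultures

ROBOT

A 7-joint arm with a two-finger parallel gripper is mounted at the origin on a cart in front of the work surface, level with it; the furniture and walls round the work are solid. World frame = base frame: x ahead of the robot, y to its left, z up, the work surface at z = 0. Lengths are in m, angles in degrees, forces in N, time in s.
With the tool pointing down it reaches from about 0.425 to 0.875 m from the base axis. Payload 4.7 kg.
Tool frame: the origin (TCP) lies midway between the tips of the shut fingers; the grasp point (between the pads) lies 19 mm behind it; z points along the fingers, y is the line along which they close (so a half turn about z gives the same grasp; the last joint's range is limited). The gripper opens to 87 mm and grips with 3 to 60 N. Pads are 19 mm wide; open, the fingers measure 117 mm over their backs; the gripper's body (75 mm by 190 mm) begins 51 mm behind the grasp point.
Start: joints at [-64.395, 18.392, -4.016, 83.108, 1.295, 78.541, -3.26], TCP at [0.273, 0.59, 0.223] pointing down, gripper open.
Joint ranges: [-163.93, 163.93], [-17.29, 119.83], [-79.2, 71.16], [3.27, 140.29], [-89.18, 269.18], [5.43, 117.66], [-154.24, 154.24]. Speed limits (degrees/s): [147.25, 147.25, 180, 180, 180, 180, 180].

INTERFACE

Orientations are given as [roll, pitch, yaw] about the fixed x, y, z axes, in that order (R = Rz(yaw) Ry(pitch) Rx(roll)).
In Python, from cell import env, viewer, boxes_of, masks_of gives the robot as it stands. The module is installed in compiled form; this text tells all that it offers.
- The arm moves only by the tool apply_moves, never from a script. Its argument "moves" is a list of rows, each a list of 7 numbers: the shift along the tool's x, y, z scaled (see below), then the turn, a rotation vector about the tool's x, y, z scaled (see below), then the opening, from 0 (shut) to 1 (fully open). A call has 1 to 20 rows; each row is the pose to reach, as a shift and turn from the pose commanded when the call began, along the tool's axes at that moment; what a row does not reach only later rows make up. The controller multiplies each number of a shift by 0.2 m and each number of a turn by 1.5 rad. A row lasts 1/10 s, in which the tool goes at most 50 mm and 8.59 degrees, less where a joint would pass 70% of its speed; a pose out of reach is approached as far as the arm can. A call with a number of a shift or a turn outside -1 to 1 is refused whole. A call with a gripper value outside its range is refused whole. The fingers move at their own pace and stop on an object; "grip_force" is the grip in N (left out, the last holds). Time passes only in rows, so rows that repeat a pose let the fingers close. It gives the time, the measured TCP pose, the force, the opening and the grip force at its end, in the units of the state.
- env.get_obs(): the state, without advancing time (a new reading comes with each control period).
- viewer.read_camera(name): name is "scene" or "top" or "wrist"; returns the picture (480x640x3 uint8, red, green, blue); there is no depth.
- viewer.get_calibration(name): a dict with "fov_y" (degrees; the focal length in pixels is half the picture's height over the tangent of half this angle, whatever the lens; pixels are square), "cx", "cy" (the principal point, pixels), "position" and "orientation" of the camera in the world. Camera axes: x right, y up, looking along -z (the intrinsics and any distortion apply to the point x, -y, -z); pixel columns grow to the right and rows downward; lengths in m; the calibration is good to about 2 mm. A picture is of the moment at which its call begins: read the wrist's pose just before it. get_calibration takes no time and is no camera call; for the wrist camera it gives the pose at the moment of the call.
- env.sign_off(): hands the job in; it is judged then, once.
Trained networks look in the newest picture that a camera, given by its name, has taken for a name from the list of things; names that differ only in an ending like _2 or _b are one class to them, and where a whole thing is asked for, a point or a joint stands for the part that bears it (a point fixed in the world has none). Each returns a list of dicts, best first, with "conf" (0 to 1); they miss things now and then, are a little off and sometimes report something else, mostly with a low value. They report only what shows in the picture. A call takes as long as a camera call.
- boxes_of(camera, target): "location" ([column, row] in pixels, amid what is visible of it).
- masks_of(camera, target): "pixels" (480x640 bool, what is visible of it) and "location" ([column, row] in pixels, amid what is visible of it).
The state is a dict: "time_s": time; "qpos": joint angles; "joint_velocities": joint speeds; "effort": joint torques, N m; "tool_pos": TCP position; "tool_rot": TCP orientation; "force": force on the tool from outside, world axes, zero at the start; "wrist_torque": the same for the moment, N m; "grip_width": finger opening in m; "grasp_force": force on a finger pad.
Only numpy, scipy, OpenCV 4.12 (cv2) and the standard library are available. Lean on these libraries where they do the work, as an engineer would, in place of code of your own. Each camera call takes 0.05 s, during which the arm holds its last target. There are 200 camera calls.

TASK

The cultures are set up, so clear what is left on the bench to where it goes next. Stack each loose agar plate flat on the plate of its own kind in the two stackers (red blood agar on red and cream on cream, for the two incubators), stand the orange-lidded specimen cup upright in the free well of the blue cup carrier for the fridge, and lay the used swab tube in the red discard tub. Keep plates and cup level, set them down rather than drop them, and leave the plates already in the stackers where they are.

Things in the scene. Friction and masses are not known exactly. Their poses are not given: they have to be found in the camera images.
- blood_plate: Loose plate of DEEP RED (blood) agar lying on the worktop: closed round culture dish, 60 mm across (over its lid) and 14 mm high; origin at the centre of its underside, z up. Grasp it across the rim with the fingertips just above what it lies on. Goes on top of the red plate in the stacker.
- plain_plate: Loose plate of CREAM-coloured (plain) agar lying on the worktop: closed round culture dish, 60 mm across (over its lid) and 14 mm high; origin at the centre of its underside, z up. Grasp it across the rim with the fingertips just above what it lies on. Goes on top of the cream plate in the stacker.
- sample_cup: Specimen cup with an ORANGE screw lid standing on the worktop: 72 mm high, lid 62 mm across (from 60 to 72 mm up), body 56 mm across at its widest below the lid, foot about 48 mm; closed, 60 g. Origin at the centre of its underside, z up. Can be gripped across the lid or just below.
- used_swab: White used swab tube lying on the worktop: 84 mm long (along its own y), 11 mm thick; origin at the middle of its underside. Grip across the barrel (along its own x).
- blood_stacker: Fixed stacker that already holds one DEEP RED plate: grey foot 80 x 80 x 6 mm, four steel rods 5.6 mm thick at x, y = +-28.5 mm, tips leaning outward, 55 mm high in all. A dish lies between the rods with 7 mm to spare all round; the sides are open, so fingers closing along the stacker's own x or y pass between the rods. Origin: centre of underside, z up.
- plain_stacker: Fixed stacker that already holds one CREAM plate: grey foot 80 x 80 x 6 mm, four steel rods 5.6 mm thick at x, y = +-28.5 mm, tips leaning outward, 55 mm high in all. A dish lies between the rods with 7 mm to spare all round; the sides are open, so fingers closing along the stacker's own x or y pass between the rods. Origin: centre of underside, z up.
- blood_resident: The deep red plate that already lies in its stacker, its underside 6 mm and its top 20 mm above the worktop; same dish as the loose ones. It stays there.
- plain_resident: The cream plate that already lies in the other stacker, its underside 6 mm and its top 20 mm above the worktop; same dish as the loose ones. It stays there.
- cup_carrier: Fixed blue block 90 x 184 x 34 mm (x, y, z; 206 mm over its end lugs) with two wells 71 mm wide, 26 mm deep (floor 8 mm up) at its own y = +-47 mm. The one at -47 holds a white-lidded cup (80 mm high in all); the one at +47 (the one nearer the robot) is free. Origin: centre of underside, z up. Lids in the wells stand 32 mm apart; fingers closing along its x clear the neighbour.
- discard_tub: Fixed red open discard tub, 140 x 140 mm outside, rim 48 mm high, walls and floor 4 mm thick (132 mm inside). Origin at the centre of its underside, z up.

How it is judged:
By the outcome, as a careful person would: the job done as asked, in the order asked, and still so for the second after the job is handed in, with the robot touching nothing.
It also fails if it takes over 128 s, if anything falls off the work surface, if the arm or the gripper's body presses on something with over 40 N, if the wrist force passes 120 N, or if a joint passes its speed limit or range.

## Working session

There is one attempt and no reset: what is moved stays moved. The work goes in short steps, Python scripts to look and compute and a tool call to move; the robot and the scene stay as the last step left them, time stands still between calls to the robot, and variables do not carry over. Pictures are saved under pics/ and viewed, at most 17 in all, crops included, and the job is handed in when it is done.

Besides the shell and the picture viewer there is one more tool, called after "Call:" as name([rows], argument=value, ...), one row to a line, values as JSON. apply_moves: Moves the arm, as the interface text tells. Shifts and turns lie within -1 to 1; 1 stands for 0.2 m of shift or 1.5 rad of turn. Its arguments: {"type":"object","properties":{"moves":{"type":"array","items":{"type":"array","items":{"type":"number","minimum":-1,"maximum":1}}},"grip_force":{"type":"number"}},"required":["moves"]}

```bash
mkdir -p pics; ls; python3 - <<'E'
from cell import env, viewer, boxes_of, masks_of
import cv2
o=env.get_obs(); print(o['time_s'],o['tool_pos'],o['tool_rot'],o['grip_width'])
for c in ["top","scene"]:
    im=viewer.read_camera(c); cv2.imwrite(f"pics/{c}0.png",im[:,:,::-1]); print(c,viewer.get_calibration(c))
    for n in "blood_plate plain_plate sample_cup used_swab blood_stacker plain_stacker blood_resident plain_resident cup_carrier discard_tub".split():
        print(n,[(round(b['conf'],2),[round(float(v)) for v in b['location']]) for b in boxes_of(c,n)][:3])
print(viewer.get_calibration("wrist"))
E
```

```text
pics
0.0 [0.27245379 0.58953389 0.22144652] [-1.79889780e+02  6.07318760e-03  1.55202588e+02] 0.08688936888780073
top {'fov_y': 49.43589692741737, 'cx': 328.6390886313768, 'cy': 237.1935970690464, 'position': array([ 0.22417119, -0.00871613,  1.17374688]), 'orientation': array([  9.98866945,  -0.50210067, -89.75301679])}
blood_plate [(0.65, [424, 217])]
plain_plate [(0.89, [219, 261]), (0.27, [369, 222])]
sample_cup [(0.8, [317, 219])]
used_swab [(0.63, [220, 209])]
blood_stacker [(0.7, [382, 231])]
plain_stacker [(0.93, [274, 235])]
blood_resident [(0.92, [369, 224])]
plain_resident [(0.55, [272, 226])]
cup_carrier [(0.83, [495, 222]), (0.36, [221, 260])]
discard_tub [(0.77, [149, 210])]
scene {'fov_y': 42.5457082364884, 'cx': 331.1051341406, 'cy': 238.98421532644153, 'position': array([-0.34414347,  1.0145697 ,  1.22458972]), 'orientation': array([ 4.74663892e+01,  1.36291084e-01, -1.41693889e+02])}
blood_plate [(0.46, [372, 200]), (0.43, [311, 270])]
plain_plate [(0.75, [303, 305])]
sample_cup [(0.93, [330, 237])]
used_swab []
blood_stacker [(0.64, [357, 224])]
plain_stacker [(0.61, [311, 270])]
blood_resident [(0.75, [354, 224])]
plain_resident [(0.72, [307, 264])]
cup_carrier [(0.88, [407, 174])]
discard_tub [(0.68, [237, 301])]
{'fov_y': 71.8350342628508, 'cx': 317.1866808667749, 'cy': 242.8030207201151, 'position': array([0.20867329, 0.62032705, 0.38547703]), 'orientation': array([-1.51371081e+01, -3.11571037e-02,  6.51975729e+01])}
```

View pics/top0.png

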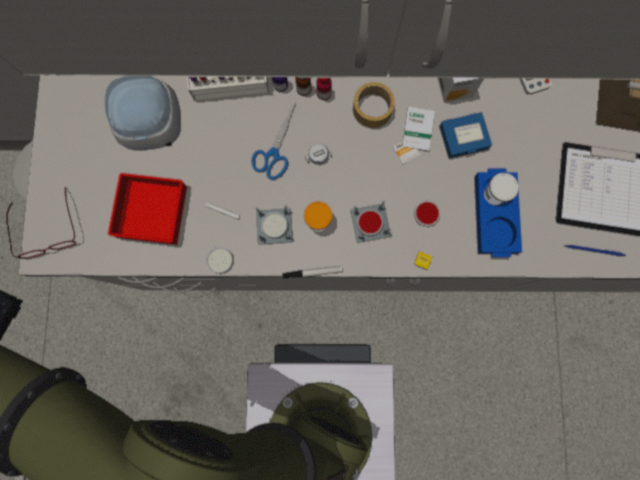

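View pics/scene0.png

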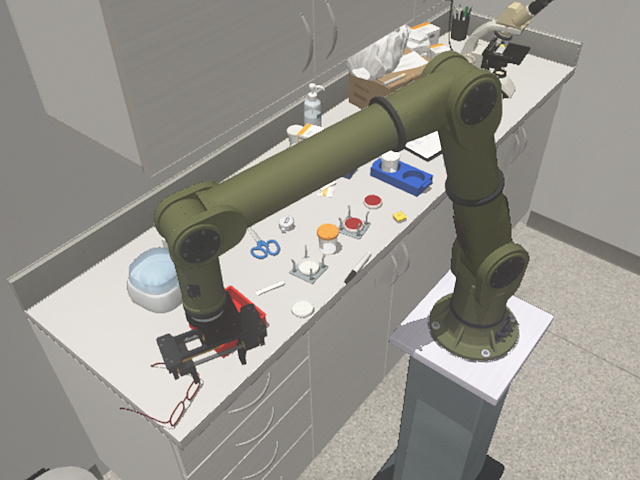

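The top picture shows, left to right: red tub (148,210), swab (222,210), loose cream plate (220,261), cream stacker (274,225), orange cup (318,216), red stacker (370,222), loose red plate (427,213) and blue carrier (499,213) with its free well at (499,234). The scene picture agrees.

```bash
cat > h.py <<'E'
from cell import env, viewer, boxes_of, masks_of
import numpy as np, cv2
from scipy.spatial.transform import Rotation as Ro
def rot(e): return Ro.from_euler('xyz',e,degrees=True)
def ray(cal,uv):
    f=240/np.tan(np.radians(cal['fov_y']/2)); uv=np.atleast_2d(uv).astype(float)
    d=np.c_[(uv[:,0]-cal['cx'])/f,-(uv[:,1]-cal['cy'])/f,-np.ones(len(uv))]
    return rot(cal['orientation']).apply(d)
def onz(cal,uv,z):
    d=ray(cal,uv); p=np.array(cal['position']); return p+d*((z-p[2])/d[:,2])[:,None]
def mask(cam,n):
    m=masks_of(cam,n); return m
def rectz(cal,m,z):
    """min-area rect of a mask on plane z: centre, sizes, angle (world deg)"""
    c=max(cv2.findContours(m.astype(np.uint8),0,1)[0],key=cv2.contourArea)[:,0]
    p=onz(cal,c,z)[:,:2]
    r=cv2.minAreaRect((p*1000).astype(np.float32)); return np.round(r[0],1),np.round(r[1],1),round(r[2],1)
def to_moves(target,rpy):
    """shift/turn numbers (scaled) from the present commanded~measured pose"""
    o=env.get_obs(); R=rot(o['tool_rot'])
    s=R.inv().apply(np.array(target)-o['tool_pos'])/.2
    t=(R.inv()*rot(rpy)).as_rotvec()/1.5
    return np.round(s,4),np.round(t,4)
E
python3 - <<'E'
from h import *
c="top"; viewer.read_camera(c); cal=viewer.get_calibration(c)
for n,z in dict(blood_plate=.014,plain_plate=.014,sample_cup=.072,used_swab=.006,blood_stacker=.006,plain_stacker=.006,blood_resident=.02,plain_resident=.02,cup_carrier=.034,discard_tub=.048).items():
    for m in masks_of(c,n)[:2]:
        print(n,round(m['conf'],2),m['pixels'].sum(),rectz(cal,m['pixels'],z))
E
```

```text
blood_plate 0.55 531 (array([ 484.8, -241. ]), array([57.2, 58.7]), 88.6)
plain_plate 0.89 587 (array([376. , 227.7]), array([59.8, 59.3]), 46.4)
sample_cup 0.59 615 (array([464.2,   6.2]), array([62.2, 57.2]), 44.9)
used_swab 0.7 164 (array([490.6, 227.7]), array([82.3, 10.7]), 68.3)
blood_stacker 0.56 654 (array([ 464.5, -113. ]), array([83.1, 81. ]), 12.1)
plain_stacker 0.63 584 (array([455.9, 107.1]), array([83. , 79.5]), 4.9)
plain_stacker 0.49 237 (array([489.8, 227.5]), array([85.7, 16.2]), 70.1)
blood_resident 0.57 541 (array([ 461.8, -110.2]), array([56.6, 57.8]), 89.7)
plain_resident 0.78 562 (array([454.7, 105.4]), array([59.8, 58.7]), 0.4)
cup_carrier 0.92 3089 (array([ 484.9, -396.3]), array([104.4, 205. ]), 89.5)
cup_carrier 0.39 4527 (array([488.5, 387.4]), array([158.5, 149.4]), 83.3)
discard_tub 0.71 4644 (array([485.7, 381.6]), array([158.2, 150. ]), 83.6)
```

Call:
apply_moves([
  [-0.95, -0.25, 0, 0, 0, 0.76, 1],
  [-0.95, -0.25, 0, 0, 0, 0.76, 1],
  [-0.95, -0.25, 0, 0, 0, 0.76, 1],
  [-0.95, -0.25, 0, 0, 0, 0.76, 1],
  [-0.95, -0.25, 0, 0, 0, 0.76, 1],
  [-0.95, -0.25, 0, 0, 0, 0.76, 1],
  [-0.95, -0.25, 0, 0, 0, 0.76, 1],
  [-0.95, -0.25, 0, 0, 0, 0.76, 1],
  [-0.95, -0.25, 0, 0, 0, 0.76, 1],
  [-0.95, -0.25, 0, 0, 0, 0.76, 1],
])

```text
time_s: 2.65
tool_pos: [0.4241, 0.4651, 0.2226]
tool_rot: [180.0, -0.0, 90.0]
force: [-0.5, 0.1, 0.0]
grip_width: 0.0871
grasp_force: 0.0
```

Call:
apply_moves([
  [-1, 0, 0, 0, 0, 0, 1],
  [-1, 0, 0, 0, 0, 0, 1],
  [-1, 0, 0, 0, 0, 0, 1],
  [-1, 0, 0, 0, 0, 0, 1],
  [-1, 0, 0, 0, 0, 0, 1],
  [-1, 0, 0, 0, 0, 0, 1],
])

```text
time_s: 3.25
tool_pos: [0.4241, 0.2642, 0.2232]
tool_rot: [180.0, -0.1, 89.8]
force: [-0.8, 1.2, -0.9]
grip_width: 0.0871
grasp_force: 0.0
```

```bash
cat > look.py <<'E'
import sys
from h import *
Z=dict(blood_plate=.014,plain_plate=.014,sample_cup=.072,used_swab=.006,blood_stacker=.006,plain_stacker=.006,blood_resident=.02,plain_resident=.02,cup_carrier=.034,discard_tub=.048)
cal=viewer.get_calibration("wrist"); im=viewer.read_camera("wrist"); cv2.imwrite("pics/%s.png"%sys.argv[1],im[:,:,::-1])
o=env.get_obs(); print(o['time_s'],o['tool_pos'],o['tool_rot'])
for n in sys.argv[2:]:
    for m in masks_of("wrist",n)[:2]: print(n,round(m['conf'],2),np.round(m['location']),m['pixels'].sum(),*rectz(cal,m['pixels'],Z[n]))
E
python3 look.py w1 plain_plate used_swab discard_tub plain_stacker plain_resident
```

```text
3.3 [0.4237296  0.26567781 0.22304989] [ 1.79965020e+02 -8.70930076e-02  8.99497298e+01]
discard_tub 0.8 [384.  86.] 25472 [489.2 389.6] [145.9 145.9] 83.5
plain_stacker 0.7 [323. 355.] 549 [425.2  86.7] [21.6 47.9] 23.9
plain_resident 0.59 [340. 349.] 1162 [456.8  97.9] [39.8 60. ] 89.8
```

View pics/w1.png

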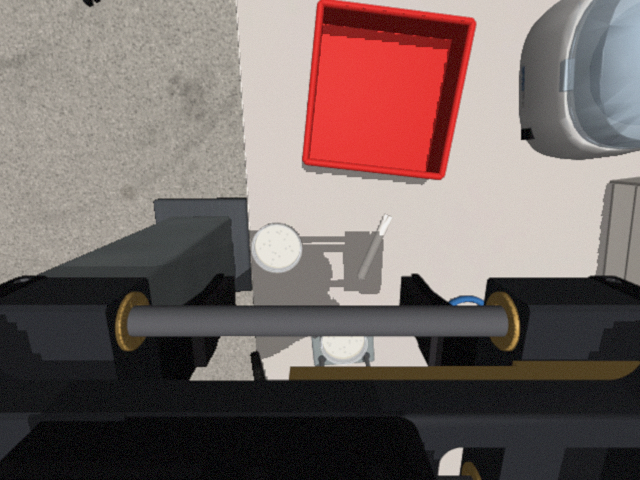

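Wrist view: tub (384,86), loose cream plate (276,247), swab (373,247) and cream stacker (343,350) partly hidden. Objects with y near or above the TCP's show well.

Call:
apply_moves([
  [-1, 0.2, 0, 0, 0, 0, 1],
  [-1, 0.2, 0, 0, 0, 0, 1],
  [-1, 0.2, 0, 0, 0, 0, 1],
  [-1, 0.2, 0, 0, 0, 0, 1],
  [-1, 0.2, 0, 0, 0, 0, 1],
  [-1, 0.2, 0, 0, 0, 0, 1],
  [-1, 0.2, 0, 0, 0, 0, 1],
])

```text
time_s: 4.25
tool_pos: [0.4632, 0.0667, 0.2224]
tool_rot: [-180.0, -0.0, 90.0]
force: [0.2, 1.3, 0.5]
grip_width: 0.0871
grasp_force: 0.0
```

```bash
python3 look.py w2 plain_plate used_swab plain_stacker plain_resident sample_cup
```

```text
4.3 [0.46315514 0.06694485 0.22239361] [-1.79981308e+02  1.73132367e-04  9.00741744e+01]
plain_plate 0.56 [235.  62.] 3150 [378.1 228.6] [58.9 61.5] 45.3
used_swab 0.68 [345.  62.] 991 [492.9 228.7] [85.7 12.7] 68.5
plain_stacker 0.86 [304. 155.] 2686 [456.5 106.8] [80.3 83.6] 4.6
plain_resident 0.95 [308. 183.] 2357 [457.3 107.7] [58.4 58.1] 44.4
sample_cup 0.86 [321. 275.] 2836 [468.4  19.4] [60.1 64.2] 0.0
```

Call:
apply_moves([
  [-1, 0, 0, 0, 0, 0, 1],
  [-1, 0, 0, 0, 0, 0, 1],
  [-1, 0, 0, 0, 0, 0, 1],
  [-1, 0, 0, 0, 0, 0, 1],
  [-1, 0, 0, 0, 0, 0, 1],
  [-1, 0, 0, 0, 0, 0, 1],
  [-1, 0, 0, 0, 0, 0, 1],
])

```text
time_s: 5.25
tool_pos: [0.4632, -0.1334, 0.2224]
tool_rot: [-180.0, -0.0, 90.0]
force: [0.8, 0.4, 0.0]
grip_width: 0.087
grasp_force: 0.0
```

```bash
python3 look.py w3 blood_stacker blood_resident sample_cup blood_plate
```

```text
5.3 [ 0.46324062 -0.13318392  0.22238362] [-1.79982893e+02 -2.19860109e-02  9.00656618e+01]
blood_stacker 0.74 [317. 170.] 2725 [ 465.2 -114.4] [81.6 87.6] 10.6
blood_resident 0.59 [318. 197.] 2325 [ 464.3 -108.7] [58.6 59.4] 0.0
sample_cup 0.66 [320.  67.] 4617 [468.    7.5] [62.1 62. ] 41.5
sample_cup 0.34 [307.  12.] 1498 [459.7  51.1] [65.9 16.5] 0.0
blood_plate 0.68 [335. 295.] 939 [ 486.9 -223.7] [56.1 31.3] 0.0
```

View pics/w3.png

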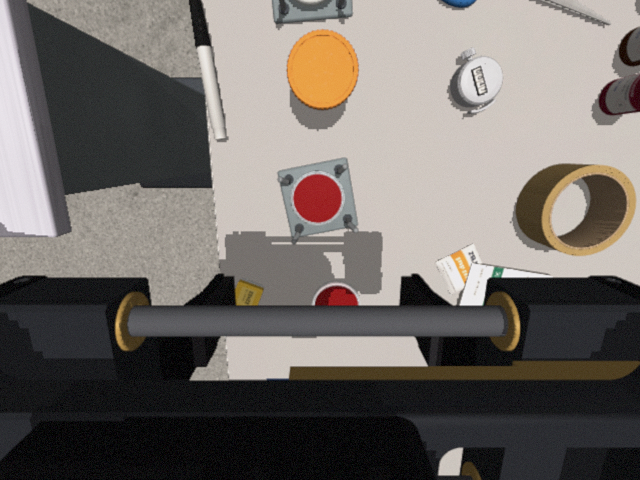

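View pics/w2.png

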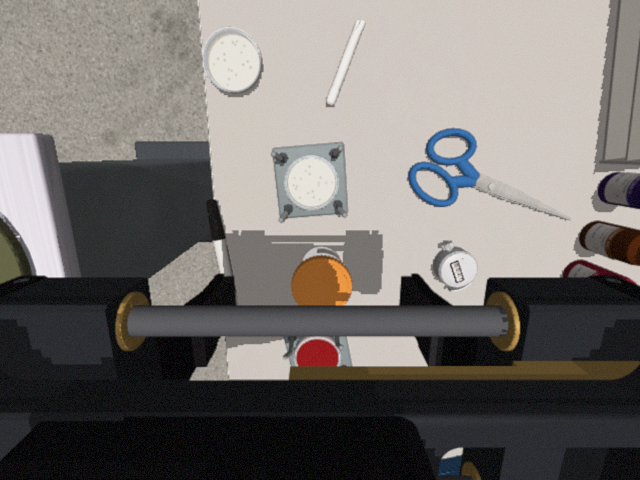

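Wrist views: red stacker (317,197), turned about 11°, cup lid (322,68), loose red plate (337,300) half hidden. In the other, cream stacker (311,181), turned about 4.6°. All agree with the top camera to a few mm.

Call:
apply_moves([
  [-0.54, 0.11, 0, 0, 0, 0, 1],
  [-0.54, 0.11, 0, 0, 0, 0, 1],
  [-0.54, 0.11, 0, 0, 0, 0, 1],
  [-0.54, 0.11, 0, 0, 0, 0, 1],
  [-0.54, 0.11, 0, 0, 0, 0, 1],
])

```text
time_s: 6.0
tool_pos: [0.4849, -0.2417, 0.2221]
tool_rot: [-179.9, -0.1, 90.0]
force: [0.7, 1.1, 0.2]
grip_width: 0.0869
grasp_force: 0.0
```

```bash
python3 look.py w4 blood_stacker blood_resident blood_plate cup_carrier
```

```text
6.05 [ 0.48501212 -0.2411367   0.22223683] [-1.79973300e+02 -7.79935427e-02  9.00230846e+01]
blood_stacker 0.66 [316. 111.] 3464 [ 464.2 -108.1] [81.8 89.7] 10.8
blood_resident 0.39 [290. 352.] 4329 [ 443.8 -419.2] [ 63.3 125.2] 90.0
blood_plate 0.56 [317. 217.] 2106 [ 486.4 -240.8] [58.8 57.1] 89.9
cup_carrier 0.6 [287. 349.] 4208 [ 445.5 -409.6] [ 60.9 120.2] 90.0
```

Call:
apply_moves([
  [0, 0.007, 0.25, 0, 0, 0, 1],
  [0, 0.007, 0.5, 0, 0, 0, 1],
  [0, 0.007, 0.7, 0, 0, 0, 1],
  [0, 0.007, 0.85, 0, 0, 0, 1],
  [0, 0.007, 0.95, 0, 0, 0, 1],
  [0, 0.007, 1, 0, 0, 0, 1],
  [0, 0.007, 1, 0, 0, 0, 1],
  [0, 0.007, 1, 0, 0, 0, 1],
])

```text
time_s: 7.05
tool_pos: [0.487, -0.2432, 0.0235]
tool_rot: [179.9, 0.0, 89.9]
force: [0.4, -0.8, 0.2]
grip_width: 0.0873
grasp_force: 0.0
```

Call:
apply_moves([
  [0, 0, 0.05, 0, 0, 0, 1],
  [0, 0, 0.093, 0, 0, 0, 1],
  [0, 0, 0.093, 0, 0, 0, 1],
  [0, 0, 0.093, 0, 0, 0, 1],
  [0, 0, 0.093, 0, 0, 0, 0.6],
  [0, 0, 0.093, 0, 0, 0, 0.6],
  [0, 0, 0.093, 0, 0, 0, 0.6],
  [0, 0, 0.093, 0, 0, 0, 0.6],
  [0, 0, 0.093, 0, 0, 0, 0.6],
  [0, 0, 0.093, 0, 0, 0, 0.6],
], grip_force=12)

```text
time_s: 8.05
tool_pos: [0.4863, -0.2431, 0.0041]
tool_rot: [180.0, -0.0, 89.9]
force: [-0.1, 0.6, 0.6]
grip_width: 0.0578
grasp_force: 12.0
```

Call:
apply_moves([
  [0, 0, -0.05, 0, 0, 0, 0.6],
  [0, 0, -0.15, 0, 0, 0, 0.6],
  [0, 0, -0.25, 0, 0, 0, 0.6],
  [0, 0, -0.35, 0, 0, 0, 0.6],
  [0, 0, -0.45, 0, 0, 0, 0.6],
  [0.05, -0.01, -0.5, 0, 0, -0.02, 0.6],
  [0.15, -0.025, -0.5, 0, 0, -0.04, 0.6],
  [0.25, -0.04, -0.5, 0, 0, -0.06, 0.6],
  [0.35, -0.06, -0.5, 0, 0, -0.08, 0.6],
  [0.45, -0.08, -0.5, 0, 0, -0.1, 0.6],
  [0.55, -0.1, -0.5, 0, 0, -0.12, 0.6],
  [0.62, -0.11, -0.5, 0, 0, -0.128, 0.6],
  [0.65, -0.11, -0.5, 0, 0, -0.128, 0.6],
  [0.655, -0.11, -0.5, 0, 0, -0.128, 0.6],
  [0.655, -0.11, -0.5, 0, 0, -0.128, 0.6],
  [0.655, -0.11, -0.5, 0, 0, -0.128, 0.6],
])

```text
time_s: 9.65
tool_pos: [0.4645, -0.1131, 0.104]
tool_rot: [180.0, 0.0, 100.8]
force: [0.1, 0.3, -0.8]
grip_width: 0.058
grasp_force: 12.0
```

```bash
python3 look.py w5 blood_stacker blood_resident blood_plate; python3 - <<'E'
import cv2
cv2.imwrite("pics/w5c.png",cv2.resize(cv2.imread("pics/w5.png")[100:340,170:490],None,fx=2,fy=2))
E
```

```text
9.7 [ 0.46445147 -0.11308547  0.10396329] [-1.79993462e+02  3.30525448e-02  1.00792858e+02]
blood_stacker 0.75 [316. 203.] 2885 [461.8 -97. ] [83.7 52.4] 11.4
blood_resident 0.98 [316. 227.] 2098 [461.5 -95.6] [59.5 32.7] 10.8
```

View pics/w5c.png

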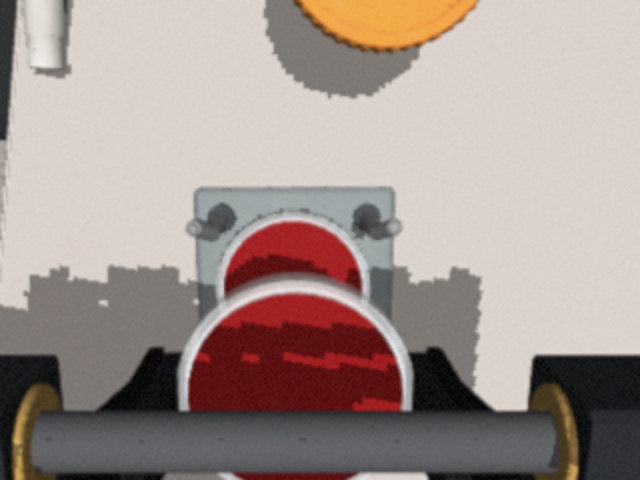

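```bash
python3 - <<'E'
from h import *
cal=viewer.get_calibration("wrist"); t=np.radians(100.8); ax=np.array([np.cos(t),np.sin(t)])
far=onz(cal,[170+296/2,100+281/2],.113)[0,:2]; print("held centre",far-.030*ax)
far=onz(cal,[170+292/2,100+212/2],.019)[0,:2]; print("resident centre",far-.030*ax)
print(onz(cal,[[170+180/2,100+395/2],[170+412/2,100+395/2]],.113))
c=onz(cal,[[170+196/2,100+188/2],[170+394/2,100+188/2]],.006)[:,:2]; print("foot far mid",c.mean(0)-.04*ax, c[1]-c[0])
E
```

```text
held centre [ 0.46535757 -0.11137572]
resident centre [ 0.4637109  -0.10953928]
[[ 0.4366535  -0.11651231  0.113     ]
 [ 0.49399177 -0.10555742  0.113     ]]
foot far mid [ 0.46530575 -0.11182843] [0.07624454 0.01456994]
```

The crop shows the held red plate (295,385) centred over the stacker and squared to its foot, offset under 2 mm.

Call:
apply_moves([
  [0.005, 0, 0.05, 0, 0, 0, 0.6],
  [0.005, 0, 0.12, 0, 0, 0, 0.6],
  [0.005, 0, 0.19, 0, 0, 0, 0.6],
  [0.005, 0, 0.25, 0, 0, 0, 0.6],
  [0.005, 0, 0.3, 0, 0, 0, 0.6],
  [0.005, 0, 0.34, 0, 0, 0, 0.6],
  [0.005, 0, 0.37, 0, 0, 0, 0.6],
  [0.005, 0, 0.385, 0, 0, 0, 0.6],
  [0.005, 0, 0.392, 0, 0, 0, 0.6],
  [0.005, 0, 0.398, 0, 0, 0, 0.6],
  [0.005, 0, 0.398, 0, 0, 0, 0.6],
  [0.005, 0, 0.398, 0, 0, 0, 0.6],
])

```text
time_s: 11.05
tool_pos: [0.4645, -0.1111, 0.0246]
tool_rot: [180.0, -0.0, 100.9]
force: [0.2, 0.3, -0.5]
grip_width: 0.0576
grasp_force: 12.0
```

Call:
apply_moves([
  [0, 0, 0.002, 0, 0, 0, 0.6],
  [0, 0, 0.004, 0, 0, 0, 0.6],
  [0, 0, 0.004, 0, 0, 0, 0.6],
  [0, 0, 0.004, 0, 0, 0, 0.6],
])

```text
time_s: 11.45
tool_pos: [0.4645, -0.1111, 0.0244]
tool_rot: [180.0, -0.0, 100.9]
force: [-2.4, 1.5, 7.9]
grip_width: 0.058
grasp_force: 12.0
```

Call:
apply_moves([
  [0, 0, -0.001, 0, 0, 0, 0.7],
  [0, 0, -0.001, 0, 0, 0, 0.75],
  [0, 0, -0.001, 0, 0, 0, 0.8],
  [0, 0, -0.001, 0, 0, 0, 0.9],
  [0, 0, -0.001, 0, 0, 0, 0.9],
  [0, 0, -0.001, 0, 0, 0, 0.9],
  [0, 0, -0.05, 0, 0, 0, 0.9],
  [0, 0, -0.15, 0, 0, 0, 0.9],
  [0, 0, -0.3, 0, 0, 0, 1],
  [0, 0, -0.5, 0, 0, 0, 1],
  [0, 0, -0.7, 0, 0, 0, 1],
  [0, 0, -0.85, 0, 0, 0, 1],
  [0, 0, -0.95, 0, 0, 0, 1],
  [0, 0, -0.95, 0, 0, 0, 1],
])

```text
time_s: 12.85
tool_pos: [0.4662, -0.1116, 0.2172]
tool_rot: [179.6, 0.0, 100.9]
force: [0.4, -0.1, 0.9]
grip_width: 0.0871
grasp_force: 0.0
```

```bash
python3 look.py w6 blood_stacker blood_plate; python3 - <<'E'
import cv2
cv2.imwrite("pics/w6c.png",cv2.resize(cv2.imread("pics/w6.png")[80:320,170:490],None,fx=2,fy=2))
E
```

```text
12.9 [ 0.4651063  -0.11137493  0.21523822] [ 1.79789693e+02 -7.67179841e-04  1.00873567e+02]
blood_stacker 0.62 [317. 189.] 2332 [ 465.9 -115.7] [79.6 91.3] 10.9
blood_plate 0.83 [314. 220.] 2447 [ 465.8 -112.6] [61.9 62.5] 56.2
blood_plate 0.38 [348.  14.] 1501 [460.7  90.8] [57.5 26.2] 11.0
```

View pics/w6c.png

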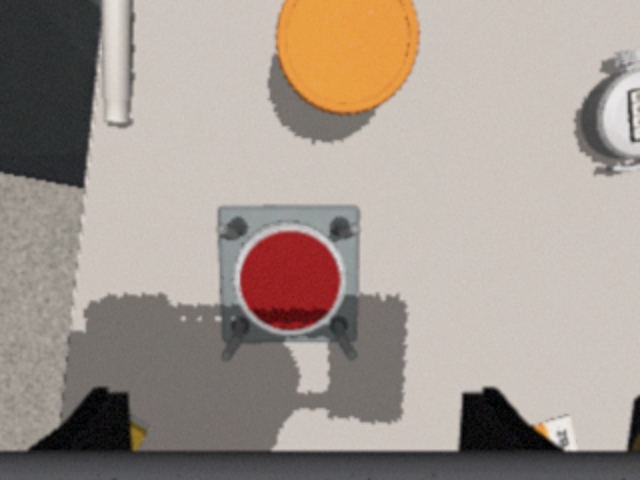

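The crop shows the red plate lying concentric between the rods at (291,278). On to the cream plate.

Call:
apply_moves([
  [0.95, 0.08, 0, 0, 0, 0.073, 1],
  [0.95, 0.08, 0, 0, 0, 0.073, 1],
  [0.95, 0.08, 0, 0, 0, 0.073, 1],
  [0.95, 0.08, 0, 0, 0, 0.073, 1],
  [0.95, 0.08, 0, 0, 0, 0.073, 1],
  [0.95, 0.08, 0, 0, 0, 0.073, 1],
  [0.95, 0.08, 0, 0, 0, 0.073, 1],
])

```text
time_s: 13.7
tool_pos: [0.4438, 0.077, 0.2128]
tool_rot: [-179.9, 0.1, 94.5]
force: [0.9, -0.4, 0.0]
grip_width: 0.0869
grasp_force: 0.0
```

```bash
python3 -c "
from h import *
print(env.get_obs()['tool_pos'],env.get_obs()['tool_rot'],to_moves([.378,.22,.2],[180,0,94.6]))"
```

```text
[0.44384247 0.07695376 0.2127685 ] [-1.79919995e+02  5.67569319e-02  9.44985267e+01] (array([ 0.7389, -0.272 ,  0.0635]), array([-0.0009,  0.0007, -0.0012]))
```

Call:
apply_moves([
  [0.74, -0.272, 0.06, 0, 0, 0, 1],
  [0.74, -0.272, 0.06, 0, 0, 0, 1],
  [0.74, -0.272, 0.06, 0, 0, 0, 1],
  [0.74, -0.272, 0.06, 0, 0, 0, 1],
  [0.74, -0.272, 0.06, 0, 0, 0, 1],
  [0.74, -0.272, 0.06, 0, 0, 0, 1],
])

```text
time_s: 14.3
tool_pos: [0.3791, 0.2196, 0.2015]
tool_rot: [180.0, 0.0, 94.4]
force: [-0.3, -0.8, -0.1]
grip_width: 0.0869
grasp_force: 0.0
```

```bash
python3 look.py w7 plain_plate; python3 -c "
from h import *
print(to_moves([.378,.2285,.03],[180,0,94.6]))"
```

```text
14.35 [0.37920182 0.21945678 0.20161229] [1.79985896e+02 2.03342403e-02 9.43831384e+01]
plain_plate 0.95 [319. 213.] 2449 [377.6 229.5] [58.7 59.3] 48.8
plain_plate 0.27 [420. 219.] 778 [489.5 229.1] [81.8 12.3] 68.4
(array([ 0.0449, -0.0028,  0.8584]), array([ 0.0002,  0.    , -0.0026]))
```

Call:
apply_moves([
  [0.047, -0.003, 0.15, 0, 0, 0, 1],
  [0.047, -0.003, 0.35, 0, 0, 0, 1],
  [0.047, -0.003, 0.55, 0, 0, 0, 1],
  [0.047, -0.003, 0.72, 0, 0, 0, 1],
  [0.047, -0.003, 0.85, 0, 0, 0, 1],
  [0.047, -0.003, 0.93, 0, 0, 0, 1],
  [0.047, -0.003, 0.97, 0, 0, 0, 1],
  [0.047, -0.003, 0.988, 0, 0, 0, 1],
  [0.047, -0.003, 0.988, 0, 0, 0, 1],
  [0.047, -0.003, 0.988, 0, 0, 0, 1],
  [0.047, -0.003, 0.988, 0, 0, 0, 0.6],
  [0.047, -0.003, 0.988, 0, 0, 0, 0.6],
  [0.047, -0.003, 0.988, 0, 0, 0, 0.6],
  [0.047, -0.003, 0.988, 0, 0, 0, 0.6],
  [0.047, -0.003, 0.988, 0, 0, 0, 0.6],
  [0.047, -0.003, 0.988, 0, 0, 0, 0.6],
], grip_force=12)

```text
time_s: 16.0
tool_pos: [0.3765, 0.2311, 0.0041]
tool_rot: [-180.0, -0.0, 94.6]
force: [-1.0, 0.1, 1.3]
grip_width: 0.0584
grasp_force: 12.0
```

Call:
apply_moves([
  [0, 0, -0.05, 0, 0, 0, 0.6],
  [0, 0, -0.15, 0, 0, 0, 0.6],
  [0, 0, -0.25, 0, 0, 0, 0.6],
  [0, 0, -0.35, 0, 0, 0, 0.6],
  [0, 0, -0.45, 0, 0, 0, 0.6],
  [-0.05, 0.03, -0.5, 0, 0, 0, 0.6],
  [-0.13, 0.07, -0.5, 0, 0, 0, 0.6],
  [-0.24, 0.13, -0.5, 0, 0, 0, 0.6],
  [-0.35, 0.19, -0.5, 0, 0, 0, 0.6],
  [-0.46, 0.25, -0.5, 0, 0, 0, 0.6],
  [-0.55, 0.3, -0.5, 0, 0, 0, 0.6],
  [-0.61, 0.33, -0.5, 0, 0, 0, 0.6],
  [-0.64, 0.345, -0.5, 0, 0, 0, 0.6],
  [-0.64, 0.345, -0.5, 0, 0, 0, 0.6],
  [-0.64, 0.345, -0.5, 0, 0, 0, 0.6],
  [-0.64, 0.345, -0.5, 0, 0, 0, 0.6],
])

```text
time_s: 17.6
tool_pos: [0.4552, 0.1097, 0.1039]
tool_rot: [-180.0, -0.0, 94.7]
force: [0.2, -0.0, 0.2]
grip_width: 0.0583
grasp_force: 12.0
```

```bash
python3 look.py w8 plain_stacker plain_resident; python3 - <<'E'
import cv2
cv2.imwrite("pics/w8c.png",cv2.resize(cv2.imread("pics/w8.png")[100:340,170:490],None,fx=2,fy=2))
E
```

```text
17.65 [0.45524482 0.10969082 0.10392131] [-1.79989773e+02 -1.19881190e-02  9.47000757e+01]
plain_stacker 0.81 [315. 216.] 3312 [455.7 121.3] [84.7 55.4] 4.7
```

View pics/w8c.png

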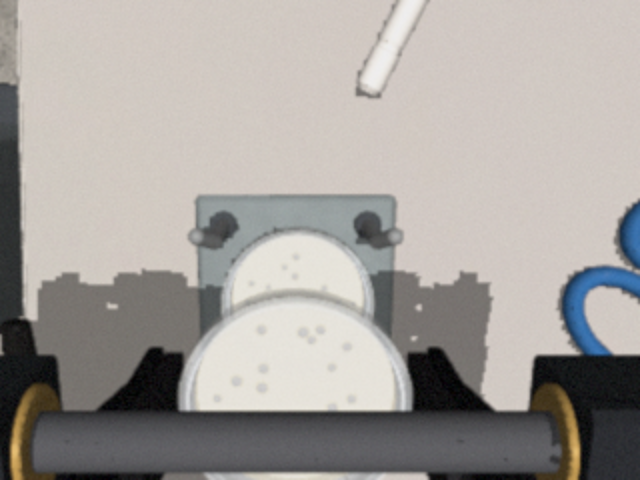

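```bash
python3 - <<'E'
from h import *
cal=viewer.get_calibration("wrist"); t=np.radians(94.7); ax=np.array([np.cos(t),np.sin(t)])
print("held",onz(cal,[170+296/2,100+291/2],.113)[0,:2]-.030*ax)
print("res",onz(cal,[170+298/2,100+229/2],.019)[0,:2]-.030*ax)
c=onz(cal,[[170+197/2,100+196/2],[170+396/2,100+196/2]],.006)[:,:2]; print("foot",c.mean(0)-.04*ax, c[1]-c[0])
E
```

```text
held [0.45666005 0.10831532]
res [0.45780657 0.10658656]
foot [0.45721409 0.1073404 ] [0.07802378 0.0063835 ]
```

The cream plate (296,385) is centred over its stacker to about 1 mm and squared to the foot.

Call:
apply_moves([
  [-0.006, 0.003, 0.05, 0, 0, 0, 0.6],
  [-0.006, 0.003, 0.12, 0, 0, 0, 0.6],
  [-0.006, 0.003, 0.19, 0, 0, 0, 0.6],
  [-0.006, 0.003, 0.25, 0, 0, 0, 0.6],
  [-0.006, 0.003, 0.3, 0, 0, 0, 0.6],
  [-0.006, 0.003, 0.34, 0, 0, 0, 0.6],
  [-0.006, 0.003, 0.37, 0, 0, 0, 0.6],
  [-0.006, 0.003, 0.385, 0, 0, 0, 0.6],
  [-0.006, 0.003, 0.392, 0, 0, 0, 0.6],
  [-0.006, 0.003, 0.398, 0, 0, 0, 0.6],
  [-0.006, 0.003, 0.399, 0, 0, 0, 0.6],
  [-0.006, 0.003, 0.399, 0, 0, 0, 0.6],
])

```text
time_s: 18.95
tool_pos: [0.4567, 0.1079, 0.0246]
tool_rot: [180.0, -0.0, 94.6]
force: [-0.3, 0.1, 1.6]
grip_width: 0.0586
grasp_force: 12.0
```

Call:
apply_moves([
  [0, 0, 0.001, 0, 0, 0, 0.6],
  [0, 0, 0.002, 0, 0, 0, 0.6],
  [0, 0, 0.002, 0, 0, 0, 0.6],
])

```text
time_s: 19.25
tool_pos: [0.4567, 0.1079, 0.0245]
tool_rot: [180.0, -0.0, 94.6]
force: [-2.4, -2.0, 6.3]
grip_width: 0.0581
grasp_force: 12.0
```

Call:
apply_moves([
  [0, 0, -0.001, 0, 0, 0, 0.7],
  [0, 0, -0.001, 0, 0, 0, 0.75],
  [0, 0, -0.001, 0, 0, 0, 0.8],
  [0, 0, -0.001, 0, 0, 0, 0.9],
  [0, 0, -0.001, 0, 0, 0, 0.9],
  [0, 0, -0.001, 0, 0, 0, 0.9],
  [0, 0, -0.05, 0, 0, 0, 0.9],
  [0, 0, -0.15, 0, 0, 0, 0.9],
  [0, 0, -0.3, 0, 0, 0, 1],
  [0, 0, -0.5, 0, 0, 0, 1],
  [0, 0, -0.7, 0, 0, 0, 1],
  [0, 0, -0.85, 0, 0, 0, 1],
  [0, 0, -0.95, 0, 0, 0, 1],
  [0, 0, -0.95, 0, 0, 0, 1],
])

```text
time_s: 20.65
tool_pos: [0.4583, 0.1083, 0.2176]
tool_rot: [179.6, -0.2, 94.6]
force: [0.4, 1.0, -0.3]
grip_width: 0.0867
grasp_force: 0.0
```

```bash
python3 look.py w9 plain_stacker plain_plate plain_resident sample_cup; python3 -c "
from h import *
print(to_moves([.468,.007,.215],[180,0,90]))"
```

```text
20.7 [0.45719266 0.10796324 0.21544843] [ 1.79810718e+02 -8.68284121e-02  9.46031215e+01]
plain_stacker 0.74 [306. 194.] 2187 [457.2 104. ] [79.4 89.1] 4.2
plain_plate 0.58 [316. 227.] 2321 [458.6 102.2] [61.2 58.7] 4.5
plain_resident 0.55 [315. 196.] 46 [459.8 136.4] [ 3.4 18.7] 86.4
sample_cup 0.76 [316. 301.] 1527 [465.  46.] [42.6 26. ] 4.4
(array([-0.5057,  0.022 , -0.0122]), array([-0.0014,  0.0006,  0.0536]))
```

```bash
python3 - <<'E'
import cv2
cv2.imwrite("pics/w9c.png",cv2.resize(cv2.imread("pics/w9.png")[130:290,220:420],None,fx=3,fy=3))
E
```

```text
(no output)
```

View pics/w9c.png

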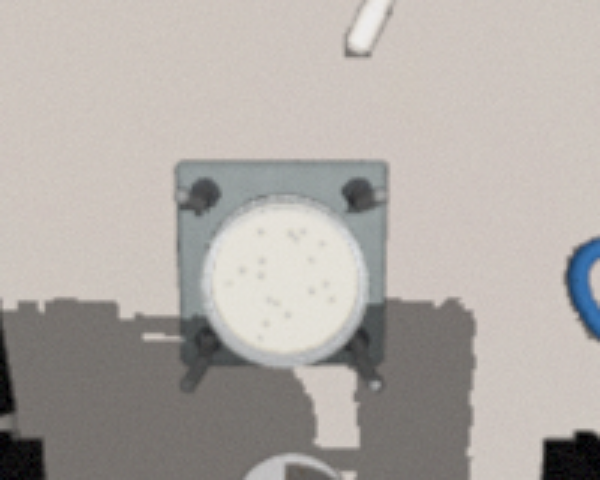

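```bash
python3 - <<'E'
from h import *
cal=viewer.get_calibration("wrist")
e=lambda x,y:[220+x/3,130+y/3]
p=onz(cal,[e(285,195),e(285,366),e(201,280),e(370,280)],.033)[:,:2]*1000; print(p)
f=onz(cal,[e(177,162),e(388,162),e(181,364),e(384,364)],.006)[:,:2]*1000; print(f,f.mean(0))
viewer.read_camera("top");ct=viewer.get_calibration("top")
for n,z in [("plain_plate",.034),("blood_plate",.034),("plain_stacker",.006),("blood_stacker",.006)]:
    for m in masks_of("top",n): print(n,m['conf'],rectz(ct,m['pixels'],z))
E
```

```text
[[451.24057532 137.20206239]
 [456.05412448  76.09854462]
 [424.16867141 105.1496116 ]
 [483.32722159 109.93762572]]
[[410.77963022 142.75811211]
 [488.02312878 148.99118926]
 [416.21250794  65.52543358]
 [494.64573178  71.88767571]] [452.41524968 107.29060267]
blood_plate 0.96 (array([ 462.4, -110.1]), array([58.2, 59.4]), 89.7)
blood_stacker 0.89 (array([ 463.1, -112.6]), array([80.3, 80.6]), 12.7)
blood_stacker 0.64 (array([ 469.4, -112.5]), array([58.4, 59.7]), 0.3)
```

Plate centre and foot centre agree within 1.5 mm, so the cream plate sits well. Next the cup.

Call:
apply_moves([
  [-0.506, 0.022, 0, 0, 0, 0.054, 1],
  [-0.506, 0.022, 0, 0, 0, 0.054, 1],
  [-0.506, 0.022, 0, 0, 0, 0.054, 1],
  [-0.506, 0.022, 0, 0, 0, 0.054, 1],
  [-0.506, 0.022, 0, 0, 0, 0.054, 1],
])

```text
time_s: 21.65
tool_pos: [0.4687, 0.0085, 0.2136]
tool_rot: [-180.0, -0.0, 90.0]
force: [0.6, 0.1, 0.1]
grip_width: 0.0873
grasp_force: 0.0
```

```bash
python3 look.py w10 sample_cup; python3 -c "
from h import *
print(to_moves([.468,.007,.048],[180,0,90]))"
```

```text
21.7 [0.46869435 0.00878528 0.21357332] [-1.79979994e+02 -1.37156900e-02  9.01050885e+01]
sample_cup 0.81 [317. 228.] 3318 [468.5   8.4] [60.9 60.3] 45.3
(array([-0.0093, -0.0031,  0.8279]), array([-0.0003, -0.0001,  0.0015]))
```

Call:
apply_moves([
  [-0.004, -0.003, 0.15, 0, 0, 0, 1],
  [-0.004, -0.003, 0.35, 0, 0, 0, 1],
  [-0.004, -0.003, 0.52, 0, 0, 0, 1],
  [-0.004, -0.003, 0.67, 0, 0, 0, 1],
  [-0.004, -0.003, 0.77, 0, 0, 0, 1],
  [-0.004, -0.003, 0.82, 0, 0, 0, 1],
  [-0.004, -0.003, 0.828, 0, 0, 0, 1],
  [-0.004, -0.003, 0.828, 0, 0, 0, 1],
  [-0.004, -0.003, 0.828, 0, 0, 0, 0.6],
  [-0.004, -0.003, 0.828, 0, 0, 0, 0.6],
  [-0.004, -0.003, 0.828, 0, 0, 0, 0.6],
  [-0.004, -0.003, 0.828, 0, 0, 0, 0.6],
  [-0.004, -0.003, 0.828, 0, 0, 0, 0.6],
  [-0.004, -0.003, 0.828, 0, 0, 0, 0.6],
], grip_force=15)

```text
time_s: 23.15
tool_pos: [0.4685, 0.0065, 0.0485]
tool_rot: [180.0, -0.0, 90.0]
force: [-1.9, 0.0, 3.6]
grip_width: 0.0606
grasp_force: 14.9
```

Call:
apply_moves([
  [0, 0, -0.05, 0, 0, 0, 0.6],
  [0, 0, -0.15, 0, 0, 0, 0.6],
  [0, 0, -0.25, 0, 0, 0, 0.6],
  [0, 0, -0.37, 0, 0, 0, 0.6],
  [0, 0, -0.49, 0, 0, 0, 0.6],
  [0, 0, -0.58, 0, 0, 0, 0.6],
  [-0.05, 0, -0.6, 0, 0, 0, 0.6],
  [-0.13, 0, -0.6, 0, 0, 0, 0.6],
  [-0.23, 0, -0.6, 0, 0, 0, 0.6],
  [-0.34, 0, -0.6, 0, 0, 0, 0.6],
  [-0.45, 0, -0.6, 0, 0, 0, 0.6],
  [-0.56, 0, -0.6, 0, 0, 0, 0.6],
  [-0.67, 0, -0.6, 0, 0, 0, 0.6],
  [-0.78, 0, -0.6, 0, 0, 0, 0.6],
  [-0.87, 0, -0.6, 0, 0, 0, 0.6],
  [-0.94, 0, -0.6, 0, 0, 0, 0.6],
  [-1, 0, -0.6, 0, 0, 0, 0.6],
  [-1, 0, -0.6, 0, 0, 0, 0.6],
  [-1, 0, -0.6, 0, 0, 0, 0.6],
])

```text
time_s: 25.05
tool_pos: [0.4675, -0.1937, 0.1676]
tool_rot: [-179.9, -0.0, 89.9]
force: [0.4, 0.0, -0.3]
grip_width: 0.0607
grasp_force: 15.0
```

```bash
python3 -c "
from h import *
cal=viewer.get_calibration('top'); viewer.read_camera('top')
for z in (.034,0):
  m=masks_of('top','cup_carrier')[0]; print(m['conf'],rectz(cal,m['pixels'],z))
print(to_moves([.438,-.37,.17],[180,0,2]))"
```

```text
0.68 (array([ 454.5, -397. ]), array([143.6, 101.6]), 0.3)
0.68 (array([ 461.4, -408.6]), array([147.9, 104.6]), 0.3)
(array([-0.8863, -0.1509, -0.0109]), array([-5.0000e-04, -1.0000e-04,  1.0243e+00]))
```

Call:
apply_moves([
  [-0.05, -0.01, 0, 0, 0, 0.05, 0.6],
  [-0.1, -0.03, 0, 0, 0, 0.12, 0.6],
  [-0.15, -0.05, 0, 0, 0, 0.2, 0.6],
  [-0.2, -0.07, 0, 0, 0, 0.28, 0.6],
  [-0.25, -0.09, 0, 0, 0, 0.36, 0.6],
  [-0.3, -0.1, 0, 0, 0, 0.44, 0.6],
  [-0.34, -0.11, 0, 0, 0, 0.52, 0.6],
  [-0.38, -0.12, 0, 0, 0, 0.6, 0.6],
  [-0.42, -0.13, 0, 0, 0, 0.68, 0.6],
  [-0.45, -0.14, 0, 0, 0, 0.76, 0.6],
  [-0.48, -0.145, 0, 0, 0, 0.84, 0.6],
  [-0.5, -0.15, 0, 0, 0, 0.92, 0.6],
  [-0.5, -0.15, 0, 0, 0, 0.98, 0.6],
  [-0.5, -0.15, 0, 0, 0, 1, 0.6],
  [-0.5, -0.15, 0, 0, 0, 1, 0.6],
  [-0.5, -0.15, 0, 0, 0, 1, 0.6],
])

```text
time_s: 26.8
tool_pos: [0.4383, -0.293, 0.1681]
tool_rot: [-180.0, -0.0, 4.2]
force: [0.1, 0.0, 0.5]
grip_width: 0.0609
grasp_force: 15.0
```

```bash
python3 look.py w11 cup_carrier
```

```text
26.85 [ 0.43826455 -0.29315277  0.16812961] [-1.79984120e+02 -9.12195215e-03  4.13632411e+00]
cup_carrier 0.55 [430. 202.] 16895 [ 487.5 -397.2] [203.4  98.2] 0.2
```

View pics/w11.png

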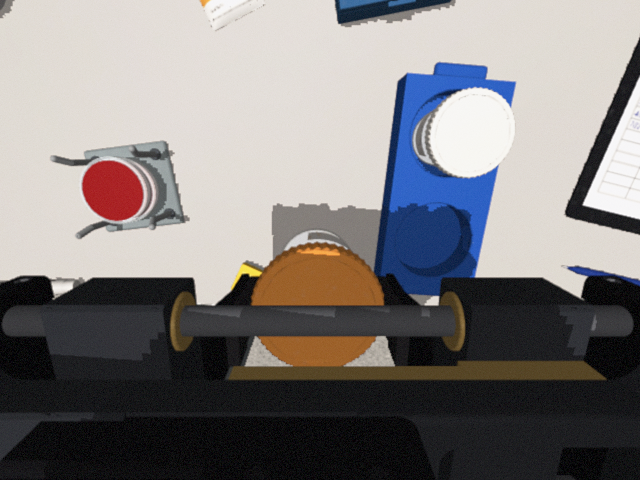

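```bash
python3 - <<'E'
import cv2
cv2.imwrite("pics/w11c.png",cv2.convertScaleAbs(cv2.resize(cv2.imread("pics/w11.png")[50:310,360:540],None,fx=2.3,fy=2.3,interpolation=cv2.INTER_CUBIC),alpha=1.6))
E
```

```text
(no output)
```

View pics/w11c.png

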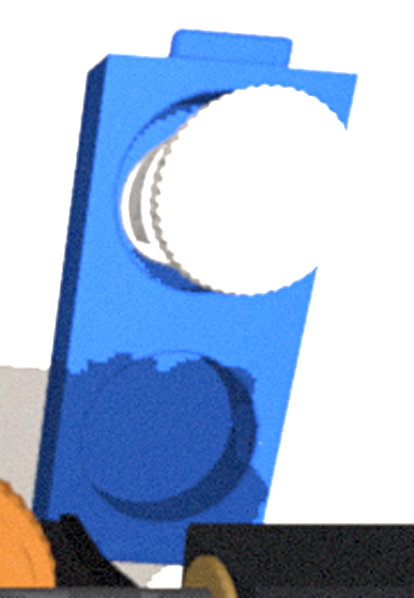

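```bash
python3 - <<'E'
from h import *
cal=viewer.get_calibration("wrist"); e=lambda x,y:[360+x/2.3,50+y/2.3]
p=onz(cal,[e(110,57),e(357,75),e(48,510),e(268,520),e(80,432),e(257,440),e(170,350),e(166,521)],.034)[:,:2]*1000
print(p.round(1)); print("well",p[4:6].mean(0),p[6:8].mean(0))
a=p[1]-p[0]; print("width",np.hypot(*a),"ang",np.degrees(np.arctan2(a[1],a[0])))
for i,j in((2,0),(3,1)):
  b=p[j]-p[i]; print("long edge ang",np.degrees(np.arctan2(b[1],b[0])))
m=p[:2].mean(0); print("well from far edge (139 back)",m)
E
```

```text
[[ 577.1 -357. ]
 [ 577.6 -445.8]
 [ 405.9 -355.8]
 [ 408.1 -447.4]
 [ 439.9 -364.6]
 [ 441.7 -436.2]
 [ 475.2 -395.3]
 [ 404.6 -405.2]]
well [ 440.79791175 -400.38820124] [ 439.92149211 -400.25608198]
width 88.77830238807252 ang -89.68184127383319
long edge ang -0.4045373219553464
long edge ang 0.5328627617692974
well from far edge (139 back) [ 577.30834161 -401.39791527]
```

Carrier found in the crop: top face corners at (110,57) and (357,75), free well centre (168,436), giving (0.4395, -0.4005) with carrier square to the world axes.

Call:
apply_moves([
  [0, 0.05, 0, 0, 0, 0.01, 0.6],
  [-0.01, 0.12, 0, 0, 0, 0.02, 0.6],
  [-0.02, 0.2, 0, 0, 0, 0.03, 0.6],
  [-0.02, 0.28, 0, 0, 0, 0.048, 0.6],
  [-0.03, 0.36, 0, 0, 0, 0.048, 0.6],
  [-0.035, 0.44, 0, 0, 0, 0.048, 0.6],
  [-0.035, 0.5, 0, 0, 0, 0.048, 0.6],
  [-0.035, 0.535, 0, 0, 0, 0.048, 0.6],
  [-0.035, 0.535, 0.08, 0, 0, 0.048, 0.6],
  [-0.035, 0.535, 0.18, 0, 0, 0.048, 0.6],
  [-0.035, 0.535, 0.28, 0, 0, 0.048, 0.6],
  [-0.035, 0.535, 0.32, 0, 0, 0.048, 0.6],
  [-0.035, 0.535, 0.32, 0, 0, 0.048, 0.6],
  [-0.035, 0.535, 0.32, 0, 0, 0.048, 0.6],
  [-0.035, 0.535, 0.32, 0, 0, 0.048, 0.6],
])

```text
time_s: 28.4
tool_pos: [0.4392, -0.4012, 0.1051]
tool_rot: [180.0, -0.1, -0.1]
force: [-0.3, 0.4, -0.3]
grip_width: 0.061
grasp_force: 15.0
```

```bash
python3 look.py w12; python3 - <<'E'
import cv2
cv2.imwrite("pics/w12c.png",cv2.convertScaleAbs(cv2.imread("pics/w12.png")[:390,120:520],alpha=1.5))
E
```

```text
28.45 [ 0.43920611 -0.40116889  0.10510076] [ 1.79953702e+02 -8.82246981e-02 -8.82795562e-02]
```

View pics/w12c.png

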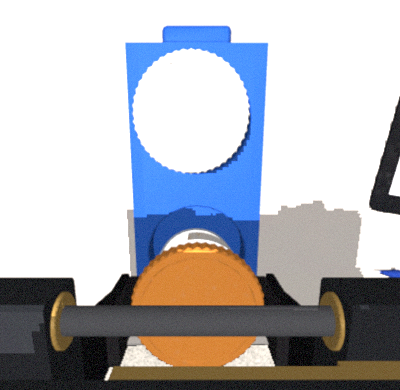

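```bash
python3 - <<'E'
from h import *
cal=viewer.get_calibration("wrist")
print("well",onz(cal,[120+197,206],.034)[0]-[.0355,0,0],"block far",onz(cal,[120+197,43],.034)[0]-[.139,0,0])
print("cup",onz(cal,[120+198,243],.1276)[0]-[.031,0,0], onz(cal,[120+198,229],.0566+.058)[0]-[.028,0,0])
E
```

```text
well [ 0.43964829 -0.40066605  0.034     ] block far [ 0.43934658 -0.40085017  0.034     ]
cup [ 0.44211783 -0.40111573  0.1276    ] [ 0.44849778 -0.40115506  0.1146    ]
```

Call:
apply_moves([
  [-0.008, 0, 0.03, 0, 0, 0, 0.6],
  [-0.008, 0, 0.07, 0, 0, 0, 0.6],
  [-0.008, 0, 0.11, 0, 0, 0, 0.6],
  [-0.008, 0, 0.15, 0, 0, 0, 0.6],
  [-0.008, 0, 0.185, 0, 0, 0, 0.6],
  [-0.008, 0, 0.21, 0, 0, 0, 0.6],
  [-0.008, 0, 0.228, 0, 0, 0, 0.6],
  [-0.008, 0, 0.236, 0, 0, 0, 0.6],
  [-0.008, 0, 0.239, 0, 0, 0, 0.6],
  [-0.008, 0, 0.239, 0, 0, 0, 0.6],
  [-0.008, 0, 0.239, 0, 0, 0, 0.6],
])

```text
time_s: 29.55
tool_pos: [0.4373, -0.4008, 0.0567]
tool_rot: [-180.0, -0.0, -0.1]
force: [-0.7, 0.7, 1.8]
grip_width: 0.0611
grasp_force: 14.9
```

Call:
apply_moves([
  [0, 0, 0.002, 0, 0, 0, 0.6],
  [0, 0, 0.004, 0, 0, 0, 0.6],
  [0, 0, 0.004, 0, 0, 0, 0.6],
])

```text
time_s: 29.85
tool_pos: [0.4376, -0.4008, 0.0566]
tool_rot: [-180.0, -0.1, -0.1]
force: [-0.5, 2.4, 7.5]
grip_width: 0.0607
grasp_force: 14.9
```

Call:
apply_moves([
  [0, 0, -0.001, 0, 0, 0, 0.72],
  [0, 0, -0.001, 0, 0, 0, 0.76],
  [0, 0, -0.001, 0, 0, 0, 0.82],
  [0, 0, -0.001, 0, 0, 0, 0.95],
  [0, 0, -0.001, 0, 0, 0, 0.95],
  [0, 0, -0.001, 0, 0, 0, 0.95],
  [0, 0, -0.05, 0, 0, 0, 0.95],
  [0, 0, -0.15, 0, 0, 0, 0.95],
  [0, 0, -0.3, 0, 0, 0, 1],
  [0, 0, -0.5, 0, 0, 0, 1],
  [0, 0, -0.7, 0, 0, 0, 1],
  [0, 0, -0.8, 0, 0, 0, 1],
  [0, 0, -0.8, 0, 0, 0, 1],
])

```text
time_s: 31.15
tool_pos: [0.4383, -0.4026, 0.2197]
tool_rot: [179.8, -0.3, -0.1]
force: [-0.1, -0.8, -0.4]
grip_width: 0.0869
grasp_force: 0.0
```

```bash
python3 look.py w13 sample_cup cup_carrier; python3 - <<'E'
import cv2
cv2.imwrite("pics/w13c.png",cv2.imread("pics/w13.png")[:390,120:520])
E
```

```text
31.2 [ 0.4375995  -0.40154717  0.21743241] [ 1.79917195e+02 -1.85447808e-01 -1.05561314e-01]
sample_cup 0.69 [313. 228.] 3455 [ 437.7 -399. ] [62.8 63.8] 27.6
cup_carrier 0.74 [322. 168.] 8911 [ 487.1 -400.5] [ 90.2 202.5] 89.9
cup_carrier 0.32 [ 78. 187.] 2805 [ 466.3 -116.8] [ 77.1 115.5] 9.0
```

View pics/w13c.png

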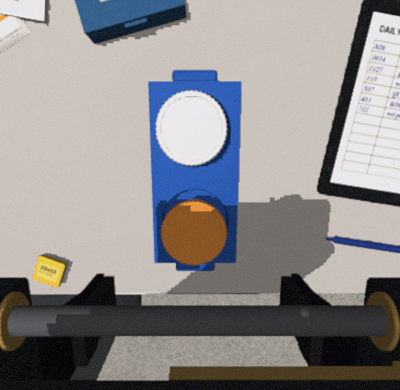

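The cup stands in the free well (194,230), lid concentric with the well. Now the swab.

Call:
apply_moves([
  [0.25, -1, 0, 0, 0, -0.803, 1],
  [0.25, -1, 0, 0, 0, -0.803, 1],
  [0.25, -1, 0, 0, 0, -0.803, 1],
  [0.25, -1, 0, 0, 0, -0.803, 1],
  [0.25, -1, 0, 0, 0, -0.803, 1],
  [0.25, -1, 0, 0, 0, -0.803, 1],
  [0.25, -1, 0, 0, 0, -0.803, 1],
  [0.25, -1, 0, 0, 0, -0.803, 1],
  [0.25, -1, 0, 0, 0, -0.803, 1],
  [0.25, -1, 0, 0, 0, -0.803, 1],
])

```text
time_s: 32.3
tool_pos: [0.4868, -0.2006, 0.2146]
tool_rot: [-179.9, 0.0, 68.7]
force: [-0.4, 0.7, 0.3]
grip_width: 0.0871
grasp_force: 0.0
```

```bash
python3 -c "
from h import *
print(env.get_obs()['tool_pos'],env.get_obs()['tool_rot'],to_moves([.492,-.012,.22],[180,0,69]),to_moves([.492,.22,.2],[180,0,69]))"
```

```text
[ 0.48677811 -0.20061702  0.21458152] [-1.79900234e+02  2.62531256e-02  6.87181102e+01] (array([ 0.8882, -0.318 , -0.0269]), array([-0.0012,  0.0003, -0.0033])) (array([ 1.9692, -0.7389,  0.0733]), array([-0.0012,  0.0003, -0.0033]))
```

Call:
apply_moves([
  [0.98, -0.37, 0, 0, 0, 0, 1],
  [0.98, -0.37, 0, 0, 0, 0, 1],
  [0.98, -0.37, 0, 0, 0, 0, 1],
  [0.98, -0.37, 0, 0, 0, 0, 1],
  [0.98, -0.37, 0, 0, 0, 0, 1],
  [0.98, -0.37, 0, 0, 0, 0, 1],
  [0.98, -0.37, 0, 0, 0, 0, 1],
])

```text
time_s: 33.0
tool_pos: [0.4888, 0.007, 0.2153]
tool_rot: [180.0, 0.1, 68.7]
force: [0.0, -0.1, 0.1]
grip_width: 0.0868
grasp_force: 0.0
```

Call:
apply_moves([
  [0.98, -0.37, 0.07, 0, 0, 0, 1],
  [0.98, -0.37, 0.07, 0, 0, 0, 1],
  [0.98, -0.37, 0.07, 0, 0, 0, 1],
  [0.98, -0.37, 0.07, 0, 0, 0, 1],
  [0.98, -0.37, 0.07, 0, 0, 0, 1],
  [0.98, -0.37, 0.07, 0, 0, 0, 1],
  [0.98, -0.37, 0.07, 0, 0, 0, 1],
])

```text
time_s: 33.7
tool_pos: [0.4914, 0.2149, 0.2016]
tool_rot: [180.0, 0.1, 68.7]
force: [0.2, -0.7, -0.4]
grip_width: 0.0869
grasp_force: 0.0
```

```bash
python3 look.py w14 used_swab discard_tub; python3 -c "
from h import *
print(to_moves([.492,.2285,.006],[180,0,69]))"
```

```text
33.75 [0.49143031 0.21470007 0.20173071] [1.79956844e+02 4.17565924e-02 6.86116674e+01]
used_swab 0.65 [312. 209.] 698 [491.5 227.5] [83.6 10. ] 68.6
discard_tub 0.78 [242.  63.] 22807 [488.5 378.2] [126.3 144.8] 83.4
(array([ 0.0621, -0.0204,  0.9796]), array([ 0.0003, -0.0002, -0.0041]))
```

Call:
apply_moves([
  [0.06, -0.021, 0.15, 0, 0, 0, 1],
  [0.06, -0.021, 0.35, 0, 0, 0, 1],
  [0.06, -0.021, 0.55, 0, 0, 0, 1],
  [0.06, -0.021, 0.72, 0, 0, 0, 1],
  [0.06, -0.021, 0.85, 0, 0, 0, 0.8],
  [0.06, -0.021, 0.93, 0, 0, 0, 0.6],
  [0.06, -0.021, 0.97, 0, 0, 0, 0.5],
  [0.06, -0.021, 0.988, 0, 0, 0, 0.4],
  [0.06, -0.021, 0.988, 0, 0, 0, 0.4],
  [0.06, -0.021, 0.988, 0, 0, 0, 0.05],
  [0.06, -0.021, 0.988, 0, 0, 0, 0.05],
  [0.06, -0.021, 0.988, 0, 0, 0, 0.05],
  [0.06, -0.021, 0.988, 0, 0, 0, 0.05],
  [0.06, -0.021, 0.988, 0, 0, 0, 0.05],
  [0.06, -0.021, 0.988, 0, 0, 0, 0.05],
  [0.06, -0.021, 0.988, 0, 0, 0, 0.05],
], grip_force=10)

```text
time_s: 35.45
tool_pos: [0.4908, 0.2309, 0.0041]
tool_rot: [180.0, -0.0, 68.9]
force: [0.4, -0.1, 1.0]
grip_width: 0.0106
grasp_force: 10.0
```

Call:
apply_moves([
  [0, 0, -0.06, 0, 0, 0, 0.05],
  [0, 0, -0.16, 0, 0, 0, 0.05],
  [0, 0, -0.28, 0, 0, 0, 0.05],
  [0, 0, -0.4, 0, 0, 0, 0.05],
  [0, 0, -0.48, 0, 0, 0, 0.05],
  [0.05, -0.02, -0.5, 0, 0, 0, 0.05],
  [0.14, -0.06, -0.5, 0, 0, 0, 0.05],
  [0.26, -0.11, -0.5, 0, 0, 0, 0.05],
  [0.38, -0.16, -0.5, 0, 0, 0, 0.05],
  [0.5, -0.21, -0.5, 0, 0, 0, 0.05],
  [0.62, -0.25, -0.5, 0, 0, 0, 0.05],
  [0.7, -0.285, -0.5, 0, 0, 0, 0.05],
  [0.725, -0.295, -0.5, 0, 0, 0, 0.05],
  [0.725, -0.295, -0.5, 0, 0, 0, 0.05],
  [0.725, -0.295, -0.5, 0, 0, 0, 0.05],
  [0.725, -0.295, -0.5, 0, 0, 0, 0.05],
])

```text
time_s: 37.05
tool_pos: [0.4884, 0.3858, 0.104]
tool_rot: [180.0, 0.0, 68.8]
force: [0.1, -0.4, -0.5]
grip_width: 0.0107
grasp_force: 10.0
```

```bash
python3 look.py w15 discard_tub used_swab
```

```text
37.1 [0.48837487 0.38600868 0.10415761] [1.79985121e+02 4.75258104e-03 6.88002541e+01]
discard_tub 0.56 [317. 209.] 27303 [491.7 408.6] [107.2 145. ] 83.3
used_swab 0.58 [318. 278.] 2232 [483.1 369.8] [72.5 16.3] 68.8
```

View pics/w15.png

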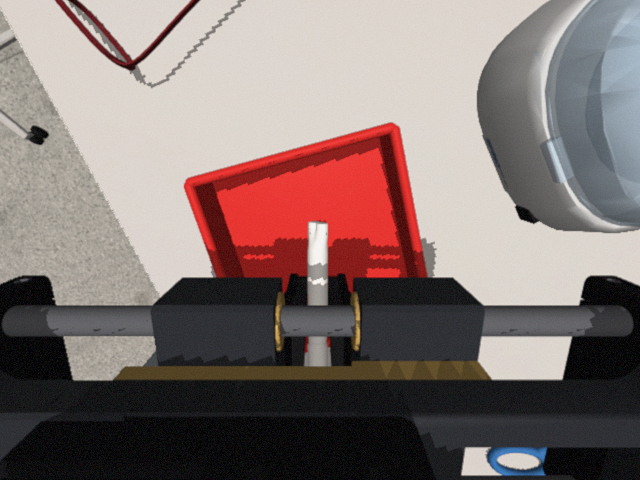

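The swab (317,270) hangs over the tub, well inside its walls (far rim rows 125–185).

Call:
apply_moves([
  [0.02, 0, 0.05, 0, 0, 0, 0.05],
  [0.02, 0, 0.13, 0, 0, 0, 0.05],
  [0.02, 0, 0.22, 0, 0, 0, 0.05],
  [0.02, 0, 0.31, 0, 0, 0, 0.05],
  [0.02, 0, 0.38, 0, 0, 0, 0.05],
  [0.02, 0, 0.43, 0, 0, 0, 0.05],
  [0.02, 0, 0.46, 0, 0, 0, 0.05],
  [0.02, 0, 0.472, 0, 0, 0, 0.05],
  [0.02, 0, 0.477, 0, 0, 0, 0.05],
  [0.02, 0, 0.477, 0, 0, 0, 0.05],
  [0.02, 0, 0.477, 0, 0, 0, 0.05],
])

```text
time_s: 38.3
tool_pos: [0.4897, 0.3915, 0.0093]
tool_rot: [180.0, -0.1, 68.9]
force: [-0.4, 0.0, 0.0]
grip_width: 0.0107
grasp_force: 10.0
```

Call:
apply_moves([
  [0, 0, 0.002, 0, 0, 0, 0.05],
  [0, 0, 0.003, 0, 0, 0, 0.05],
  [0, 0, 0.003, 0, 0, 0, 0.05],
])

```text
time_s: 38.6
tool_pos: [0.4893, 0.3912, 0.0081]
tool_rot: [180.0, -0.0, 68.9]
force: [0.4, 0.2, 0.1]
grip_width: 0.0107
grasp_force: 10.0
```

Release gently, opening only partway, then rise.

Call:
apply_moves([
  [0, 0, 0.001, 0, 0, 0, 0.16],
  [0, 0, 0.001, 0, 0, 0, 0.2],
  [0, 0, 0.001, 0, 0, 0, 0.3],
  [0, 0, 0.001, 0, 0, 0, 0.4],
  [0, 0, 0.001, 0, 0, 0, 0.4],
  [0, 0, -0.05, 0, 0, 0, 0.4],
  [0, 0, -0.15, 0, 0, 0, 0.4],
  [0, 0, -0.3, 0, 0, 0, 0.4],
  [0, 0, -0.5, 0, 0, 0, 0.4],
  [0, 0, -0.7, 0, 0, 0, 0.4],
  [0, 0, -0.9, 0, 0, 0, 0.4],
  [0, 0, -1, 0, 0, 0, 0.4],
  [0, 0, -1, 0, 0, 0, 0.4],
  [0, 0, -1, 0, 0, 0, 0.4],
])

```text
time_s: 40.0
tool_pos: [0.4893, 0.391, 0.2084]
tool_rot: [180.0, -0.0, 68.9]
force: [-0.0, 0.5, -0.2]
grip_width: 0.0349
grasp_force: 0.0
```

```bash
python3 look.py w16 used_swab discard_tub; python3 - <<'E'
from h import *
a=viewer.read_camera("scene")[130:360,190:470,::-1]; b=cv2.imread("pics/w16.png")[100:330,170:470]
cv2.imwrite("pics/fin.png",np.hstack([cv2.resize(a,(487,400)),cv2.resize(b,(313,400))]))
E
```

```text
40.05 [0.48871746 0.39071888 0.20719489] [-1.79962523e+02  6.70346839e-02  6.89178981e+01]
used_swab 0.74 [319. 222.] 803 [489.2 388.3] [86.9 12.4] 68.7
discard_tub 0.72 [324. 218.] 18667 [489.6 390.1] [144.5 144.4] 83.5
```

View pics/fin.png

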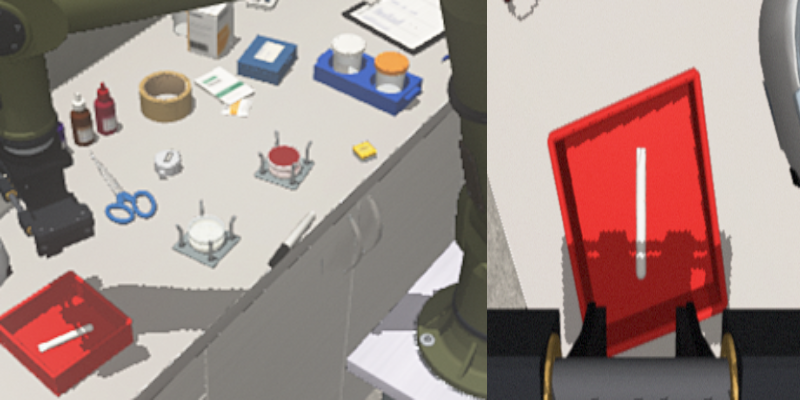

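The picture shows both stacks level in their stackers at (206,234) and (285,160), the cup upright in the carrier (390,68), and the swab lying in the tub (65,338).

```bash
python3 -c "
from cell import env
print(env.sign_off())"
```

```text
the job is handed in; nothing more can be done
None
```

The job is handed in: the red and cream plates are each stacked on their own kind, the orange-lidded cup stands in the free carrier well, and the swab lies in the discard tub; the last pictures confirmed all four, at about 40 s of the 128 s allowed.

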